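# Move the glue baths up the warming plate and load their pots

## Task

The water baths on the warming plate are ready for the next heat: slide each of the three pans along the glass to the next ring towards the hot, knob end, never lifting it, so that it sits inside the printed ring. Give every glue pot in the caddy a pan of its own to stand in, upright on the pan's floor; the pots are stuck in the caddy's clips, so work each one out with a twist as you draw it up, keeping the caddy down flat on the table. Leave the rest of the bench as it is.

Things in the scene. Friction and masses are not known exactly. Their poses are not given: they have to be found in the camera images.
- plate: the graded warming plate, a long low steel box with a black glass top, 530 mm long (its y), 240 mm deep (its x), top face 55 mm above the table, fixed in place. Origin: centre of its underside on the table. Its +y end (the robot's left) is the hot end: the control knob is at that end of its front (-x) face and the printed heat scale along the front edge is broadest there.
- ring_1 (a point): centre of printed ring 1 of four in a row on the glass top, 116 mm outside diameter, 130 mm from ring to ring, at the height of the top face; the hottest, nearest the knob end.
- ring_2 (a point): centre of printed ring 2 of four in a row on the glass top, 116 mm outside diameter, 130 mm from ring to ring, at the height of the top face; second from the hot end.
- ring_3 (a point): centre of printed ring 3 of four in a row on the glass top, 116 mm outside diameter, 130 mm from ring to ring, at the height of the top face; third from the hot end.
- ring_4 (a point): centre of printed ring 4 of four in a row on the glass top, 116 mm outside diameter, 130 mm from ring to ring, at the height of the top face; the coolest, at the far end from the knob.
- pan_1: small round steel water-bath pan that starts on ring 2: 88 mm outside (91 mm over the rim bead), 42 mm high, wall 3 mm, inner floor 4 mm above its origin, inside 82 mm wide, mass about 0.55 kg. Origin: centre of its underside; z up. A black stub handle, 16 mm wide and 12 mm thick, sticks out level along the pan's -x, from 44 to 101 mm from its axis, centred 34 mm above the underside.
- pan_2: small round steel water-bath pan that starts on ring 3: 88 mm outside (91 mm over the rim bead), 42 mm high, wall 3 mm, inner floor 4 mm above its origin, inside 82 mm wide, mass about 0.55 kg. Origin: centre of its underside; z up. A black stub handle, 16 mm wide and 12 mm thick, sticks out level along the pan's -x, from 44 to 101 mm from its axis, centred 34 mm above the underside.
- pan_3: small round steel water-bath pan that starts on ring 4: 88 mm outside (91 mm over the rim bead), 42 mm high, wall 3 mm, inner floor 4 mm above its origin, inside 82 mm wide, mass about 0.55 kg. Origin: centre of its underside; z up. A black stub handle, 16 mm wide and 12 mm thick, sticks out level along the pan's -x, from 44 to 101 mm from its axis, centred 34 mm above the underside.
- caddy: loose wooden caddy on a steel base standing on the table, 290 mm long (its x) by 92 mm (its y) by 60 mm high, about 1.7 kg: three square cells in a row at x = -90, 0 and +90 mm, floor 8 mm thick. Sprung clips in each cell grip the pot with about 16 N of friction: pulled straight up, a pot can bring the caddy with it. Origin: centre of its underside.
- pot_1: aluminium glue pot (open cup) 105 mm tall, in the caddy's cell at x = -90 mm: 60 mm across from 41 mm up to the rim (62 mm over the rim bead), narrowing below to 52 mm; about 0.2 kg and 53 mm proud of the caddy. Stuck: turn it about its axis as it rises (about 1 rad over the first 15 mm) and it comes easily; past 15 mm it is free. May be absent. Origin: centre of its underside; z up.
- pot_2: aluminium glue pot (open cup) 105 mm tall, in the caddy's cell at x = 0 mm: 60 mm across from 41 mm up to the rim (62 mm over the rim bead), narrowing below to 52 mm; about 0.2 kg and 53 mm proud of the caddy. Stuck: turn it about its axis as it rises (about 1 rad over the first 15 mm) and it comes easily; past 15 mm it is free. May be absent. Origin: centre of its underside; z up.
- pot_3: aluminium glue pot (open cup) 105 mm tall, in the caddy's cell at x = 90 mm: 60 mm across from 41 mm up to the rim (62 mm over the rim bead), narrowing below to 52 mm; about 0.2 kg and 53 mm proud of the caddy. Stuck: turn it about its axis as it rises (about 1 rad over the first 15 mm) and it comes easily; past 15 mm it is free. May be absent. Origin: centre of its underside; z up.
- bottle: standing drink bottle, dark, red cap, 64 mm wide, 190 mm tall; a bystander, not part of the job.
- brush_jar: green glass jar with three paste brushes, 72 mm wide, about 220 mm tall; a bystander, not part of the job.
- tape: roll of tape lying flat, 90 mm wide, 24 mm high; a bystander, not part of the job.
- driver: black-handled screwdriver lying on the table; a bystander, not part of the job.
- clip_tin: dark open tin of spring clips, 82 mm wide, 45 mm high; a bystander, not part of the job.
- brush: paste brush lying on the table; a bystander, not part of the job.
There are look-alikes about, which are no part of the job. Leave any red or turquoise look-alike of the pot_1 alone.

How it is judged:
By the outcome, as a careful person would: the job done as asked, in the order asked, and still so for the second after the job is handed in, with the robot touching nothing.
Of pot_1, pot_2, pot_3 only 2 to 3 are there at a start; the rules pass over those that are not, and their reading is None.
At some moment in a run one of pan_1, pan_2, pan_3 may be knocked a few centimetres aside while the robot is not near it.
It also fails if it takes over 210 s, if anything falls off the work surface, if the arm or the gripper's body presses on something with over 40 N, if the wrist force passes 120 N, or if a joint passes its speed limit or range.

## Robot

A 6-joint arm with a two-finger parallel gripper is mounted at the origin on the work surface. World frame = base frame: x ahead of the robot, y to its left, z up, the work surface at z = 0. Lengths are in m, angles in rad, forces in N, time in s.
With the tool pointing down it reaches from about 0.275 to 0.825 m from the base axis. Payload 4.9 kg.
Tool frame: the origin (TCP) lies midway between the tips of the shut fingers; the grasp point (between the pads) lies 19 mm behind it (grip_point_offset is the distance from the TCP to the grasp point, in m); z points along the fingers, y is the line along which they close (so a half turn about z gives the same grasp; the last joint's range is limited). The gripper opens to 85 mm and grips with 20 to 120 N. Pads are 22 mm wide; open, the fingers measure 114 mm over their backs; the gripper's body (76 mm by 85 mm) begins 54 mm behind the grasp point. The pads swing forward as they close: fully open they stand 13 mm farther back than shut.
Start: joints at [1.039, 0.326, -0.193, 1.052, 0, 1.437], TCP at [0.213, 0.507, 0.231] pointing down, gripper open.
Joint ranges: [-2.65, 2.65], [-0.97, 1.79], [-1.3, 1.35], [-1.93, 2.1], [-1.47, 1.37], [-3.14, 3.14]. Speed limits (rad/s): [2.57, 2.57, 3.14, 3.14, 3.14, 3.14].

## Interface

Orientations are given as a rotation vector (axis times angle).
In Python, from cell import * gives the robot as it stands. Calls block until the motion is done:
- movep(position, orientation): joint-space move of the TCP to a pose.
- move_l(position, velocity=0.15, rot=None, until_force=None): straight line of the TCP; rot=None keeps the orientation; velocity is the mean speed in m/s. With until_force (N) it stops when the force on the tool has changed by that much, and returns True; else False.
- set_joints(angles): joint-space move.
- let_go() and grab(newtons=None): open the fingers fully, or close them until they stop; newtons is the grip in N (None keeps the last).
- sleep(seconds).
- ik(position, orientation): joint angles nearest the present ones, or None.
- get_state(): the state.
- grab_frame(name): name is "scene" or "top"; returns a dict with "img" (400x640x3 uint8, red, green, blue), "fx", "fy", "cx", "cy" (pixels), "cam_to_world" (4x4, takes a point from camera to world coordinates). Camera axes: x right, y down, z forward; pixel columns grow to the right and rows downward; lengths in m; the calibration is good to about 2 mm. A picture is of the moment at which its call begins. There is no depth.
A pose or a line that the arm cannot do raises MotionError and nothing moves.
- sign_off(): hands the job in; it is judged then, once.
Trained networks look in the newest picture that a camera, given by its name, has taken for a name from the list of things; names that differ only in an ending like _2 or _b are one class to them, and where a whole thing is asked for, a point or a joint stands for the part that bears it (a point fixed in the world has none). Each returns a list of dicts, best first, with "score" (0 to 1); they miss things now and then, are a little off and sometimes report something else, mostly with a low value. They report only what shows in the picture. A call takes as long as a camera call. They do not tell look-alikes from the thing itself.
- spot_in(camera, name): "centre" ([column, row] in pixels, amid what is visible of it).
- silhouettes(camera, name): "mask" (400x640 bool, what is visible of it) and "centre" ([column, row] in pixels, amid what is visible of it).
- tip_of(camera, name): "centre" ([column, row] in pixels: a listed point, or the origin of a listed thing).
The state is a dict: "clock": time; "q": joint angles; "joint_velocities": joint speeds; "tau": joint torques, N m; "position": TCP position; "eef_rot": TCP orientation; "contact_force": force on the tool from outside, world axes, zero at the start; "wrist_torque": the same for the moment, N m; "finger_gap": opening from 0.0 (shut) to 1.0 (fully open); "grasp_force": force on a finger pad.
Only numpy, scipy, OpenCV 4.12 (cv2) and the standard library are available. Lean on these libraries where they do the work, as an engineer would, in place of code of your own. Each camera call takes 0.05 s, during which the arm holds its last target. There are 200 camera calls.

## Working session

There is one attempt and no reset: what is moved stays moved. The work goes in short steps, each a Python script; the robot and the scene stay as the last script left them, time stands still between calls to the robot, and variables do not carry over. Pictures are saved under pics/ and viewed, at most 14 in all, crops included, and the job is handed in when it is done.

```bash
mkdir -p pics; ls; cat > h.py <<'E'
from cell import *
import numpy as np, cv2
from scipy.spatial.transform import Rotation as R
def px2w(f,uv,z):
    T=np.array(f["cam_to_world"]); d=T[:3,:3]@np.array([(uv[0]-f["cx"])/f["fx"],(uv[1]-f["cy"])/f["fy"],1.]); o=T[:3,3]
    return o+d*(z-o[2])/d[2]
def w2px(f,p):
    T=np.array(f["cam_to_world"]); c=T[:3,:3].T@(np.array(p)-T[:3,3]); return np.array([f["fx"]*c[0]/c[2]+f["cx"],f["fy"]*c[1]/c[2]+f["cy"]])
def down(yaw): # tool z down; tool x at angle yaw in world
    c,s=np.cos(yaw),np.sin(yaw); return R.from_matrix(np.array([[c,s,0],[s,-c,0],[0,0,-1]])).as_rotvec()
def save(f,n): cv2.imwrite("pics/"+n+".png",cv2.cvtColor(f["img"],cv2.COLOR_RGB2BGR))
E
python3 - <<'E'
from h import *
np.set_printoptions(precision=3,suppress=True)
for c in("top","scene"):
    f=grab_frame(c); save(f,c+"0"); print(c,np.array(f["cam_to_world"]),f["fx"])
    for n,z in(("pan_1",0.055),("pot_1",.052),("caddy",0),("plate",0),("ring_1",.055),("ring_2",.055),("ring_3",.055),("ring_4",.055)):
        for d in tip_of(c,n): print(n,round(d["score"],2),np.array(d["centre"]),px2w(f,d["centre"],z)[:2])
s=get_state(); print(s["clock"],s["position"],R.from_rotvec(s["eef_rot"]).as_matrix(),s["finger_gap"])
E
```

```text
pics
top [[-0.02  -0.983  0.185  0.266]
 [-1.     0.018 -0.013  0.021]
 [ 0.01  -0.185 -0.983  1.515]
 [ 0.     0.     0.     1.   ]] 510.81270847488304
pan_1 0.75 [341.5 183.1] [ 0.585 -0.078]
pan_1 0.73 [298.6 183.5] [0.586 0.047]
pan_1 0.69 [260.8 186.5] [0.579 0.157]
pot_1 0.98 [412.6 291.5] [ 0.269 -0.27 ]
pot_1 0.9 [484.6 216.9] [ 0.478 -0.492]
pot_1 0.89 [465.1 241.5] [ 0.407 -0.429]
pot_1 0.89 [460.8 292.1] [ 0.264 -0.406]
pot_1 0.86 [419.9 240. ] [ 0.414 -0.299]
pot_1 0.85 [420.8 180.8] [ 0.588 -0.312]
pot_1 0.71 [420.5 208.9] [ 0.505 -0.306]
caddy 0.71 [418.7 212.5] [ 0.502 -0.312]
caddy 0.64 [302.5 116.2] [0.812 0.033]
plate 0.95 [280.1 187. ] [0.588 0.104]
ring_1 0.83 [209.8 186.7] [0.581 0.306]
ring_1 0.7 [345.9 182.4] [ 0.587 -0.091]
ring_1 0.64 [256.9 184. ] [0.587 0.169]
ring_1 0.58 [306.6 182.6] [0.588 0.024]
ring_2 0.83 [209.8 186.7] [0.581 0.306]
ring_2 0.7 [345.9 182.4] [ 0.587 -0.091]
ring_2 0.64 [256.9 184. ] [0.587 0.169]
ring_2 0.58 [306.6 182.6] [0.588 0.024]
ring_3 0.83 [209.8 186.7] [0.581 0.306]
ring_3 0.7 [345.9 182.4] [ 0.587 -0.091]
ring_3 0.64 [256.9 1
[... 1116 characters left out ...]
1.2] [0.603 0.048]
ring_2 0.93 [347.4 231.7] [0.586 0.169]
ring_2 0.76 [287.5 207.1] [ 0.595 -0.088]
ring_2 0.64 [422.3 228.6] [0.424 0.355]
ring_2 0.62 [382.4 243.2] [0.57  0.291]
ring_3 0.94 [315.4 221.2] [0.603 0.048]
ring_3 0.93 [347.4 231.7] [0.586 0.169]
ring_3 0.76 [287.5 207.1] [ 0.595 -0.088]
ring_3 0.64 [422.3 228.6] [0.424 0.355]
ring_3 0.62 [382.4 243.2] [0.57  0.291]
ring_4 0.94 [315.4 221.2] [0.603 0.048]
ring_4 0.93 [347.4 231.7] [0.586 0.169]
ring_4 0.76 [287.5 207.1] [ 0.595 -0.088]
ring_4 0.64 [422.3 228.6] [0.424 0.355]
ring_4 0.62 [382.4 243.2] [0.57  0.291]
0.9 [0.213 0.507 0.231] [[-0.922  0.387 -0.   ]
 [ 0.387  0.922 -0.   ]
 [ 0.    -0.    -1.   ]] 1.0011498934380734
```

```bash
python3 - <<'E'
import cv2
a=cv2.imread("pics/top0.png")[90:350,160:540]; cv2.imwrite("pics/top0c.png",cv2.resize(a,(800,547),interpolation=cv2.INTER_CUBIC))
a=cv2.imread("pics/scene0.png")[120:320,190:456]; cv2.imwrite("pics/scene0c.png",cv2.resize(a,(798,600),interpolation=cv2.INTER_CUBIC))
E
```

```text
(no output)
```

View pics/top0c.png

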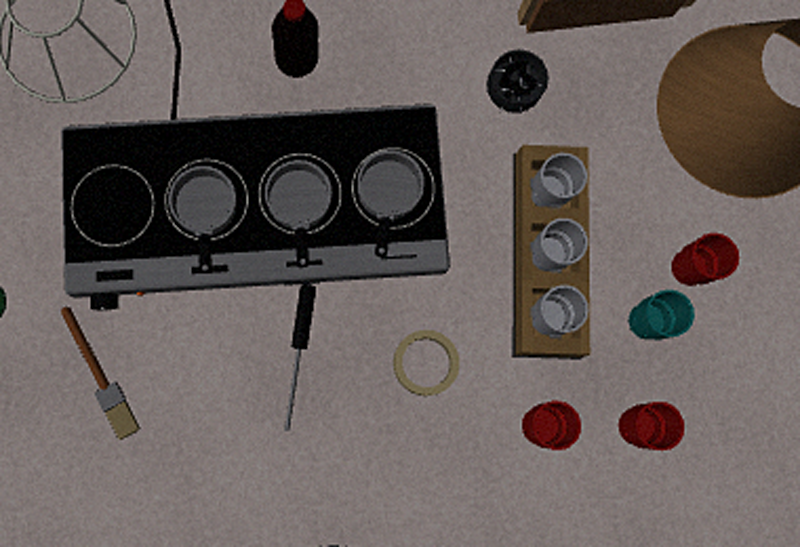

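View pics/scene0c.png

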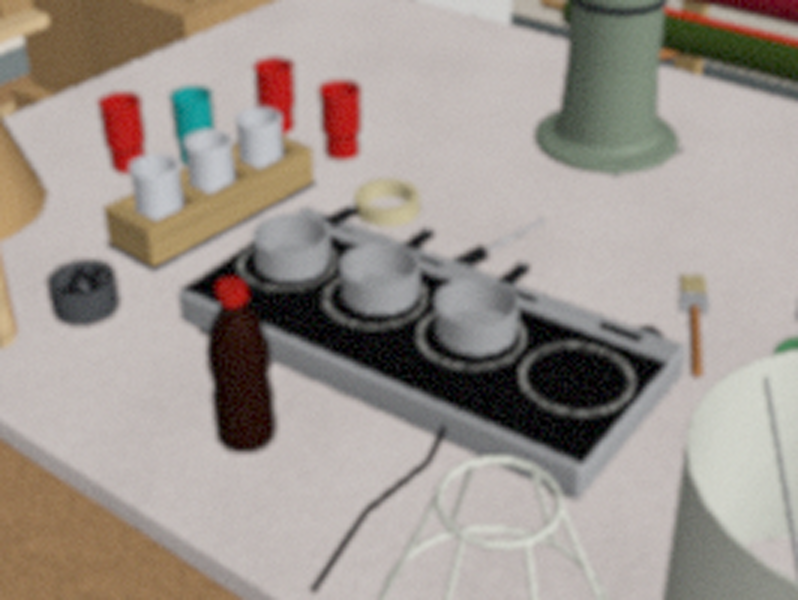

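```bash
cat >> h.py <<'E'
from scipy.optimize import minimize
def circ(c,z,r,n=72):
    a=np.linspace(0,2*np.pi,n,endpoint=False); return np.c_[c[0]+r*np.cos(a),c[1]+r*np.sin(a),np.full(n,z)]
def proj(f,P):
    T=np.array(f["cam_to_world"]); c=(P-T[:3,3])@T[:3,:3]; return np.c_[f["fx"]*c[:,0]/c[:,2]+f["cx"],f["fy"]*c[:,1]/c[:,2]+f["cy"]]
def locate(f,mask,levels):
    m=cv2.morphologyEx(mask.astype(np.uint8),cv2.MORPH_OPEN,cv2.getStructuringElement(cv2.MORPH_ELLIPSE,(9,9)))
    ys,xs=np.nonzero(m)
    if len(xs)<50: return None
    cm=np.array([xs.mean(),ys.mean()]); z=levels[-1][0]; uv=cm.copy()
    for _ in range(4):
        c=px2w(f,uv,z)
        h=cv2.convexHull(np.vstack([proj(f,circ(c,*l)) for l in levels]).astype(np.float32)); M=cv2.moments(h)
        uv+=cm-np.array([M["m10"],M["m01"]])/M["m00"]
    return px2w(f,uv,z)[:2],len(xs),M["m00"],mask.astype(bool)&~m.astype(bool)
PAN=[(.055,.044),(.097,.0455)]; POT=[(.062,.030),(.113,.031)]
def rings(f,x0=(.587,.104,0.),show=None):
    g=cv2.GaussianBlur(cv2.cvtColor(f["img"],cv2.COLOR_RGB2GRAY),(3,3),0).astype(np.float32)
    def samp(p,r):
        out=[]
        for k in (1.5,.5,-.5,-1.5):
            c=np.array(p[:2])+.13*k*np.array([-np.sin(p[2]),np.cos(p[2])]); uv=proj(f,circ(c,.055,r)).astype(np.float32)
            out.append(cv2.remap(g,uv[:,:1],uv[:,1:],cv2.INTER_LINEAR).ravel())
        return np.array(out)
    cost=lambda p:-np.mean(np.clip(samp(p,.0565),0,140))+.5*np.mean(np.clip(samp(p,.062),0,140))
    best=None
    for dy in np.arange(-.02,.021,.01):
      for dx in (-.01,0,.01):
        for w in(-.04,0,.04,.08):
            s=np.array([x0[0]+dx,x0[1]+dy,x0[2]+w])
            r=minimize(cost,s,method="Nelder-Mead",options=dict(initial_simplex=s+np.array([[0,0,0],[.006,0,0],[0,.006,0],[0,0,.03]])))
            if best is None or r.fun<best.fun: best=r
    p=best.x; return p,[p[:2]+.13*k*np.array([-np.sin(p[2]),np.cos(p[2])]) for k in (1.5,.5,-.5,-1.5)],best.fun
def pans(cam="top"):
    f=grab_frame(cam); out=[]
    for d in silhouettes(cam,"pan_1"):
        l=locate(f,d["mask"],PAN)
        if l is None: continue
        ys,xs=np.nonzero(l[3]); h=None
        P=np.array([px2w(f,(x,y),.089)[:2] for x,y in zip(xs,ys)])-l[0] if len(xs) else np.zeros((0,2))
        P=P[np.linalg.norm(P,axis=1)>.055] if len(P) else P
        if len(P)>5: h=P.mean(0)
        out.append((round(d["score"],2),l[0],l[1]/l[2],len(P),h))
    return f,out
E
python3 - <<'E'
from h import *
np.set_printoptions(precision=3,suppress=True)
f,ps=pans()
for p in ps: print(*p)
for d in silhouettes("top","pot_1"):
    l=locate(f,d["mask"],POT)
    if l: print("pot",round(d["score"],2),l[0],l[1]/l[2])
p,rs,c=rings(f); print(p,rs,c)
im=cv2.cvtColor(f["img"],cv2.COLOR_RGB2BGR)[130:240,180:390]; k=800/210
im=cv2.resize(im,None,fx=k,fy=k,interpolation=cv2.INTER_CUBIC)
S=lambda uv:tuple(int(v) for v in ((np.array(uv)-[180,130]+.5)*k))
for r in rs:
    cv2.polylines(im,[np.array([S(u) for u in proj(f,circ(r,.055,.0565))])],True,(0,0,255))
for q in ps:
    cv2.polylines(im,[np.array([S(u) for u in proj(f,circ(q[1],.097,.0455))])],True,(0,255,0))
    if q[4] is not None: cv2.line(im,S(w2px(f,[*q[1],.089])),S(w2px(f,[*(q[1]+.101*q[4]/np.linalg.norm(q[4])),.089])),(0,255,255))
cv2.imwrite("pics/ov1.png",im)
E
```

```text
0.77 [0.578 0.17 ] 0.9664518419508054 85 [-0.076 -0.004]
0.75 [0.584 0.04 ] 0.9693785114194026 85 [-0.077 -0.005]
0.67 [ 0.596 -0.087] 0.9792365863083707 87 [-0.076  0.013]
pot 0.9 [ 0.264 -0.417] 1.1185554532319477
pot 0.8 [ 0.407 -0.443] 0.9843270640431736
pot 0.73 [ 0.267 -0.288] 1.0069298507705413
pot 0.71 [ 0.48  -0.507] 1.0461763498624896
pot 0.7 [0.573 0.114] 28.221933183855572
pot 0.69 [ 0.418 -0.308] 1.0462540764631016
pot 0.59 [ 0.505 -0.31 ] 0.9789534342720412
pot 0.55 [ 0.597 -0.317] 0.9353270868440283
[0.186 0.296 0.45 ] [array([0.101, 0.472]), array([0.158, 0.355]), array([0.215, 0.237]), array([0.271, 0.12 ])] -61.97954177856445
```

View pics/ov1.png

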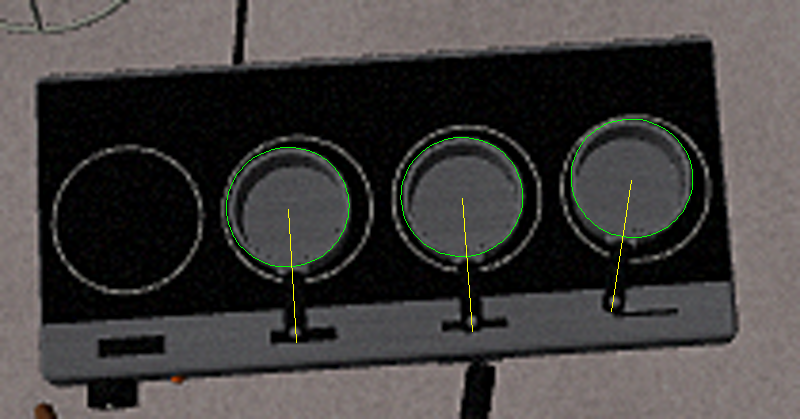

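```bash
cat >> h.py <<'E'
np.set_printoptions(precision=3,suppress=True)
def yaw_best(pos,yaw):
    c=[]
    for k in(-2,-1,0,1,2):
        try: q=ik(pos,down(yaw+k*np.pi))
        except Exception: q=None
        if q is not None: c.append((abs(q[5]),yaw+k*np.pi))
    return min(c)[1]
def slide(c,h,ring,d=.078,z=.071):
    h=h/np.linalg.norm(h); yaw=np.arctan2(h[1],h[0])
    g=np.array(c)+d*h; t=np.array(ring)+d*h; yaw=yaw_best([*g,.2],yaw)
    movep([*g,.2],down(yaw)); let_go(); move_l([*g,z],.15); grab(30)
    f0=np.array(get_state()["contact_force"]); move_l([*t,z],.08); s=get_state()
    print("pos",s["position"],"gap",s["finger_gap"],"F",f0,s["contact_force"])
    let_go(); move_l([*t,.2],.2)
E
python3 - <<'E'
from h import *
import json
f=grab_frame("top")
r=[px2w(f,(u/3.8095+179.6,v/3.8095+129.6),.055)[:2] for u,v in((128,220),(297,210),(467,199),(635,188))]
print(r,np.linalg.norm(r[0]-r[3]))
# regularise
A=np.array(r); m=A.mean(0); d=(A[0]-A[3])/np.linalg.norm(A[0]-A[3]); rs=[(m+.13*k*d).tolist() for k in(1.5,.5,-.5,-1.5)]
json.dump(rs,open("rings.json","w")); print(rs)
for n,z in(("brush_jar",.1),("bottle",.1),("clip_tin",.03)):
    print(n,[(px2w(f,d["centre"],z)[:2],round(d["score"],2)) for d in spot_in("top",n)])
_,ps=pans(); p=max(ps,key=lambda p:p[1][1]); print(p)
slide(p[1],p[4],rs[0])
_,ps=pans(); print(ps, get_state()["clock"])
E
```

```text
[array([0.579, 0.296]), array([0.585, 0.167]), array([0.591, 0.036]), array([ 0.597, -0.093])] 0.38939054610599166
[[0.5789487709415013, 0.2964154986051121], [0.5849684282222457, 0.16655494367705714], [0.59098808550299, 0.0366943887490022], [0.5970077427837344, -0.09316616617905277]]
brush_jar [(array([0.446, 0.482]), 0.95)]
bottle [(array([0.804, 0.037]), 0.91), (array([ 0.477, -0.272]), 0.68)]
clip_tin [(array([ 0.759, -0.285]), 0.68)]
(0.72, array([0.577, 0.169]), 0.9572457689652953, 79, array([-0.074, -0.003]))
pos [0.501 0.294 0.071] gap 0.1756688402394196 F [-0.447 -0.03   3.048] [ 0.435 -3.484  5.165]
[(0.87, array([ 0.597, -0.087]), 0.9864340568017326, 63, array([-0.077,  0.013])), (0.78, array([0.584, 0.039]), 0.9694007130941636, 87, array([-0.077, -0.004])), (0.71, array([0.594, 0.29 ]), 0.6256748884879134, 73, array([-0.096,  0.003]))] 8.175
```

```bash
python3 - <<'E'
from h import *
import json
rs=json.load(open("rings.json"))
for i in(1,2):
    _,ps=pans(); p=min(ps,key=lambda p:np.linalg.norm(p[1]-rs[i+1])); print(p)
    if np.linalg.norm(p[1]-rs[i+1])>.04 or p[2]<.9 or p[4] is None: print("stop"); break
    slide(p[1],p[4],rs[i])
s=get_state(); movep([.42,-.31,.3],down(yaw_best([.42,-.31,.3],np.pi/2)))
f,ps=pans(); save(f,"top2"); 
for p in ps: print(*p)
print(get_state()["clock"])
im=cv2.imread("pics/top2.png")[130:310,190:460]; cv2.imwrite("pics/top2c.png",cv2.resize(im,(800,533),interpolation=cv2.INTER_CUBIC))
E
```

```text
(0.69, array([0.584, 0.039]), 0.9610881705759927, 84, array([-0.077, -0.004]))
pos [0.507 0.163 0.071] gap 0.17684483220299818 F [-1.215  0.086  2.852] [ 0.817 -3.796  5.589]
(0.56, array([ 0.595, -0.087]), 1.02779390890989, 86, array([-0.078,  0.014]))
pos [0.514 0.05  0.071] gap 0.1780132526353002 F [-0.192  1.561  1.778] [-0.588 -4.058  5.555]
0.87 [0.586 0.166] 0.9838584761942589 80 [-0.077 -0.005]
0.82 [0.58  0.296] 1.0390632606224328 81 [-0.077 -0.003]
21.9583
```

View pics/top2c.png

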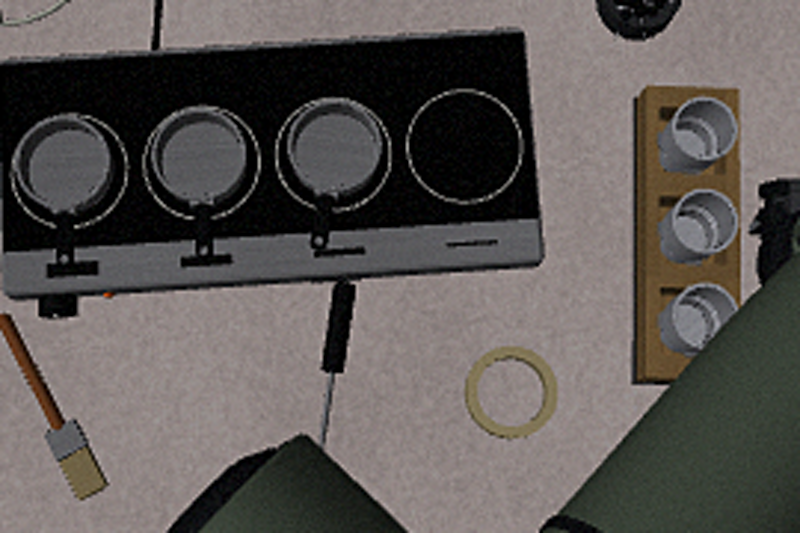

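```bash
python3 - <<'E'
from h import *
import json
movep([.45,-.05,.35],down(yaw_best([.45,-.05,.35],np.pi/2)))
f=grab_frame("top"); P=[]
for d in silhouettes("top","pot_1"):
    l=locate(f,d["mask"],POT)
    if l and .8<l[1]/l[2]<1.25 and -.37<l[0][1]<-.25 and l[0][0]>.35: P.append(l[0]); print(l[0],l[1]/l[2],d["score"])
P=np.array(sorted(P,key=lambda p:p[0])); d=P[-1]-P[0]; d/=np.linalg.norm(d); m=P.mean(0)
Q=[m+k*.09*d for k in(-1,0,1)]; print(Q); json.dump([q.tolist() for q in Q],open("pots.json","w"))
x0,y0,k=385,160,800/90
im=cv2.resize(cv2.cvtColor(f["img"],cv2.COLOR_RGB2BGR)[y0:y0+67,x0:x0+90] if 0 else cv2.cvtColor(f["img"],cv2.COLOR_RGB2BGR)[y0:y0+110,x0:x0+90],None,fx=5.4,fy=5.4,interpolation=cv2.INTER_CUBIC);k=5.4
S=lambda uv:tuple(int(v) for v in ((np.array(uv)-[x0,y0]+.5)*k))
for q in Q: cv2.polylines(im,[np.array([S(u) for u in proj(f,circ(q,.113,.031))])],True,(0,255,0))
a=np.arctan2(d[1],d[0]); Rm=np.array([[np.cos(a),-np.sin(a)],[np.sin(a),np.cos(a)]])
box=np.array([[*(Q[1]+Rm@np.array(v)),.06] for v in((-.145,-.046),(.145,-.046),(.145,.046),(-.145,.046))])
cv2.polylines(im,[np.array([S(u) for u in proj(f,box)])],True,(0,0,255))
cv2.imwrite("pics/pots.png",im)
E
```

```text
[ 0.418 -0.307] 1.0577073228920475 0.9
[ 0.507 -0.313] 1.0829533400628173 0.7
[ 0.596 -0.317] 1.0492850137810354 0.56
[array([ 0.417, -0.307]), array([ 0.507, -0.312]), array([ 0.597, -0.317])]
```

View pics/pots.png

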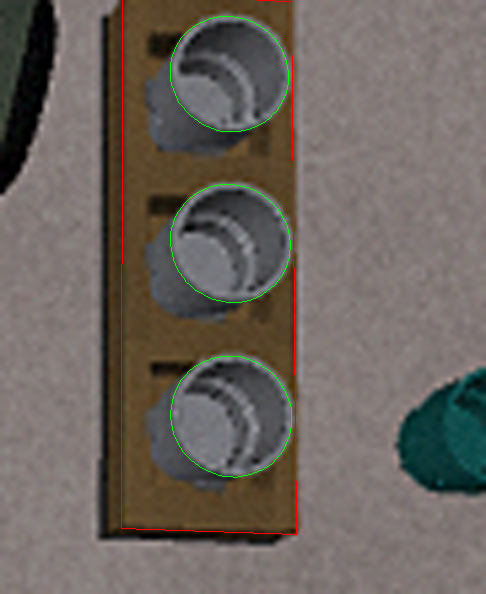

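```bash
cat >> h.py <<'E'
def pot(q,c,z=.078,half=.55,tw=True):
    y0=yaw_best([*q,.25],0.-.05)
    off=z-.008
    movep([*q,.25],down(y0-half)); let_go(); print("q6",get_state()["q"][5])
    move_l([*q,z],.15); grab(70); s=get_state(); print("gap",s["finger_gap"],s["contact_force"])
    move_l([*q,z+.017],.009,rot=down(y0+half)); s=get_state(); print("twist F",s["contact_force"],s["wrist_torque"],s["eef_rot"])
    move_l([*q,z+.03],.03); print("up F",get_state()["contact_force"])
    move_l([*q,.28],.15); s=get_state(); print("gap",s["finger_gap"],s["contact_force"])
    y1=yaw_best([*c,.28],0)
    movep([*c,.28],down(y1)); move_l([*c,.059+off+.015],.15)
    r=move_l([*c,.059+off-.006],.02,until_force=4); print("touch",r,get_state()["position"][2]-off-.059,get_state()["clock"])
    sleep(.2); let_go(); move_l([*c,.28],.15)
E
python3 - <<'E'
from h import *
import json
Q=json.load(open("pots.json")); rs=json.load(open("rings.json"))
_,ps=pans(); print([(p[1],p[2]) for p in ps]); p=min(ps,key=lambda p:np.linalg.norm(p[1]-rs[0]))
if np.linalg.norm(p[1]-rs[0])<.06:
    pot(Q[0],p[1])
    movep([.35,.1,.35],down(yaw_best([.35,.1,.35],0)))
    f,ps=pans(); save(f,"top3"); [print(*p) for p in ps]
    cv2.imwrite("pics/top3c.png",cv2.resize(cv2.imread("pics/top3.png")[130:310,190:460],(800,533),interpolation=cv2.INTER_CUBIC))
E
```

```text
[(array([0.591, 0.037]), 1.0041700373888802), (array([0.585, 0.166]), 1.0120916476967556)]
```

```bash
cat > step.py <<'E'
from h import *
import json,sys
i=int(sys.argv[1])
Q=json.load(open("pots.json")); rs=json.load(open("rings.json"))
def look(pos):
    movep(pos,down(yaw_best(pos,0)))
    for _ in range(3):
        f,ps=pans()
        if any(np.linalg.norm(p[1]-rs[i])<.06 for p in ps): break
    return f,ps
f,ps=look([.3,-.3,.3]); print([(p[1],p[2]) for p in ps]); p=min(ps,key=lambda p:np.linalg.norm(p[1]-rs[i]))
if np.linalg.norm(p[1]-rs[i])<.012:
    pot(Q[i],p[1])
else: print("no pan")
movep([.32,.0,.35],down(yaw_best([.32,.0,.35],0)))
f=grab_frame("top"); save(f,f"top_s{i}")
cv2.imwrite(f"pics/top_s{i}c.png",cv2.resize(cv2.imread(f"pics/top_s{i}.png")[130:310,190:460],(800,533),interpolation=cv2.INTER_CUBIC))
E
python3 step.py 0
```

```text
[(array([0.58 , 0.297]), 1.0173715114074442), (array([0.582, 0.166]), 0.9614613979688886), (array([0.591, 0.036]), 0.9935256984609723)]
q6 -0.17794735401368017
gap 0.6774533953660153 [1.438 4.146 6.693]
twist F [-0.053 -0.428 -1.098] [ 0.006 -0.036 -0.006] [ 0.777 -3.044 -0.   ]
up F [-0.416 -0.015 -2.503]
gap 0.6718680807875397 [ 0.503 -0.78  -1.264]
touch True 0.0013009061660330112 35.8333
```

View pics/top_s0c.png

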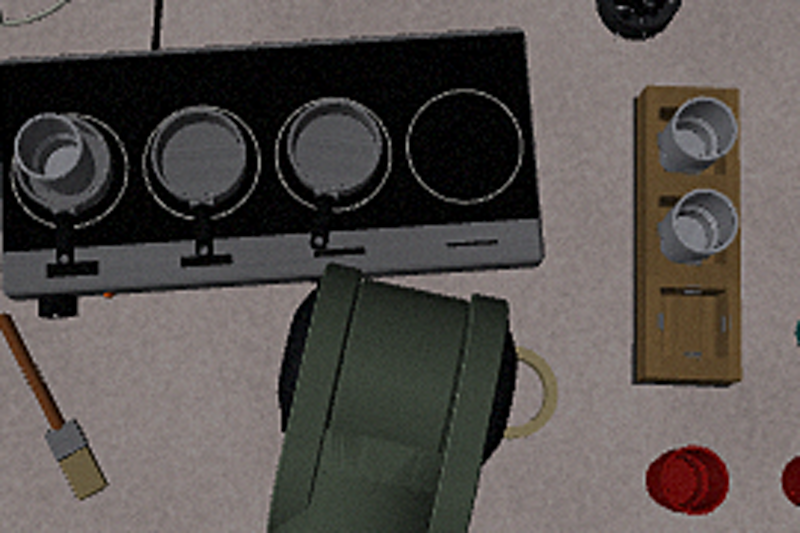

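Pot 1 stands in the pan on ring 1 (its base is at about (58,158)), the other pans are in their rings, and the caddy hasn't moved.

```bash
python3 step.py 1 && python3 step.py 2
```

```text
[(array([0.585, 0.166]), 0.994440498001041), (array([0.535, 0.294]), 0.09851480493291333), (array([0.592, 0.035]), 0.9603090942019216)]
q6 -0.07634093885596752
gap 0.6891165346207989 [-0.045  2.619  7.227]
twist F [ 0.08  -0.439 -2.157] [ 0.017  0.042 -0.008] [ 0.777 -3.044 -0.   ]
up F [ 0.147  0.091 -1.901]
gap 0.6901253124080889 [ 0.441 -0.234 -2.345]
touch True 0.0016161272949890837 50.575
[(array([0.589, 0.001]), 0.9919492821891077), (array([0.537, 0.297]), 0.09506784339538812)]
no pan
```

View pics/top_s2c.png

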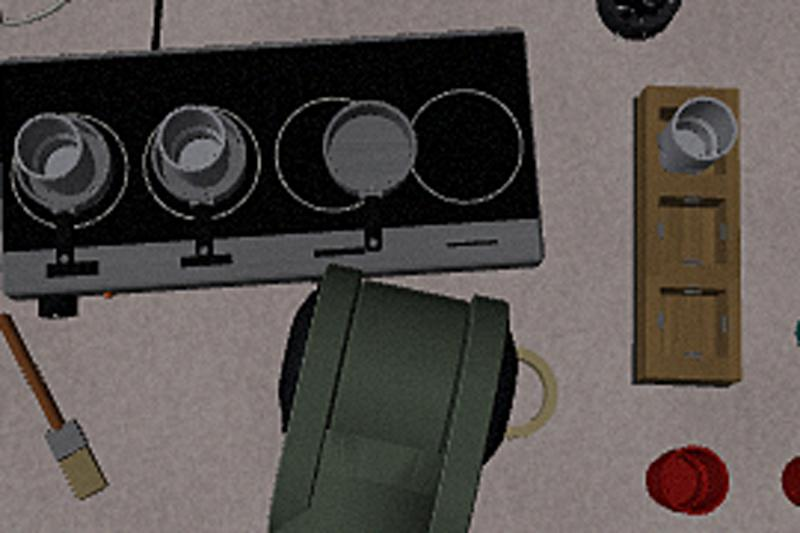

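The pan for ring 3 has been knocked aside, to (370,150) in the crop. I'll slide it back and then place the last pot.

```bash
python3 - <<'E'
from h import *
import json
rs=json.load(open("rings.json"))
p0=[.3,-.3,.3]; movep(p0,down(yaw_best(p0,0)))
_,ps=pans(); p=min(ps,key=lambda p:np.linalg.norm(p[1]-rs[2])); print(p)
if p[4] is not None and p[2]>.9: slide(p[1],p[4],rs[2])
E
python3 step.py 2
python3 - <<'E'
from h import *
f=grab_frame("scene"); save(f,"scene9")
cv2.imwrite("pics/scene9c.png",cv2.resize(cv2.imread("pics/scene9.png")[120:320,190:456],(798,600),interpolation=cv2.INTER_CUBIC))
E
```

```text
(0.6, array([0.589, 0.002]), 0.9502999287811503, 85, array([-0.076, -0.002]))
pos [0.513 0.035 0.071] gap 0.17910212017037858 F [-0.887  0.2    2.48 ] [0.366 0.289 1.59 ]
[(array([0.537, 0.296]), 0.06451090719909154), (array([0.543, 0.163]), 0.13206934198903883), (array([0.591, 0.036]), 1.0267845175819994)]
q6 0.002147550218651838
gap 0.6872762520976905 [0.66  2.674 5.702]
twist F [-0.031  0.113 -3.436] [0.001 0.022 0.006] [ 0.777 -3.044 -0.   ]
up F [ 0.036 -1.023 -1.752]
gap 0.6876694938129289 [-1.042  0.292 -2.098]
touch True 0.0016896090309715395 74.3167
```

View pics/top_s2c.png

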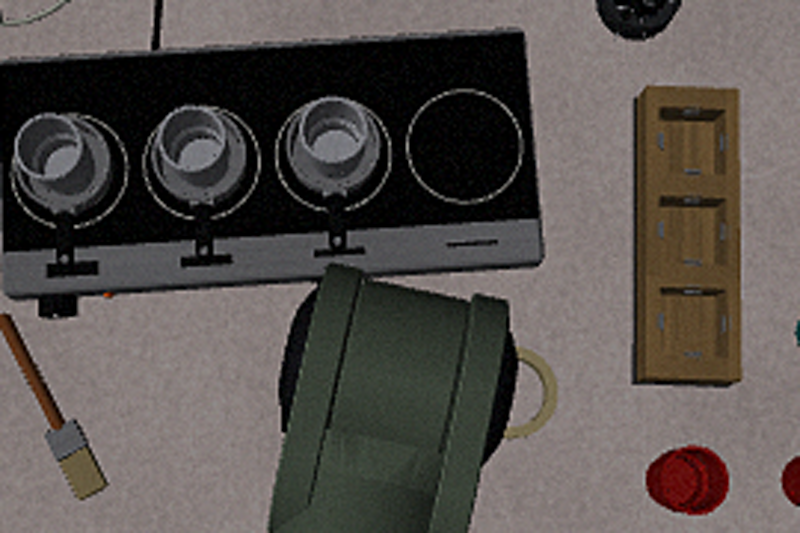

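View pics/scene9c.png

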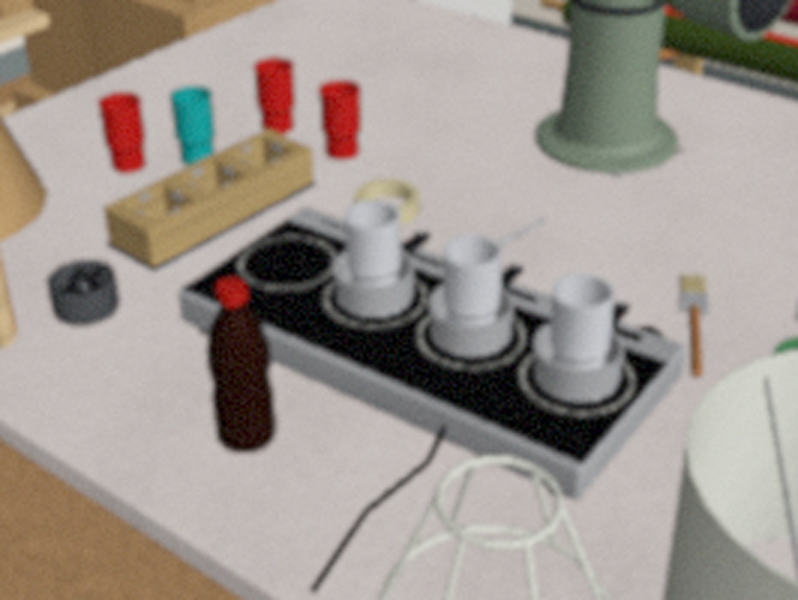

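All three pans sit inside rings 1 to 3 with an upright pot in each, and the rest of the bench is as it was.

```bash
python3 -c "
from cell import *
print(sign_off())"
```

```text
the job is handed in; nothing more can be done
None
```

The job is handed in: the three pans were slid to rings 1, 2 and 3 (one was knocked aside mid-run and slid back), each holds an upright glue pot, and in the last pictures the caddy was flat on the table and the rest of the bench looked unchanged.

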